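Tuck a test panel under the drawdown board's clamp bar and hold it flat

TASK

Lift the wide test panel up off its peg on the drying rack, lay it on the rubber bed of the drawdown board in the free space beside the panel already there, and slide its hole end under the clamp bar until it is fully home and square against the back stop, without lifting the bar or shifting the other panel. Finish while still holding the panel, pressed down firmly and flat on the bed for the colleague who will draw the colour; leave everything else where it is.

Things in the scene. Friction and masses are not known exactly. Their poses are not given: they have to be found in the camera images.
- panel: the wide test panel: rigid grey fibre-cement plate 140 x 60 x 8 mm, 0.115 kg, a 14 mm hanging hole near one end. Origin: centre of its underside; x along the length to the hole end (hole at x = +57 mm), y across, z out of the upper face. It starts hanging on either peg, hole end up and away from the robot, face turned up and to the robot. Takes a grip on its two long edges at mid-length
- panel_hole (a point): centre of the wide panel's hanging hole, half way through the thickness. While it hangs, rack bars pass under it only at panel x = +60 and x = -49 mm (8 mm bars touching the underside); at mid-length there is free space under and beside its edges
- panel_head (a point): middle of the lower edge of the wide panel's hole end (panel x = +70 mm, y = 0, z = 0): the edge that goes under the bar
- rack: fixed drying rack of 8 mm steel wire, 250 wide x 185 deep x 140 mm high: two triangular side frames and two cross bars. The panels lean on the bars in a plane that slopes up at 35 degrees from level, away from the robot. Origin on the bench below the middle of the panels; x level, pointing away from the robot, up the slope; y left, z up
- peg0 (a point): tip of the rack's left peg (rack +y). The two plain pegs, 7 mm thick and 108 mm apart, stand square to the sloping plane and rise 18 mm above a hanging panel's upper face: a panel comes off by moving it square to its own face by 30 mm or more
- peg1 (a point): tip of the rack's right peg (rack -y)
- narrow_panel: a narrow panel, 140 x 40 x 8 mm with the same 14 mm hole, hanging on the rack's other peg; leave it hanging. Origin and axes as for the wide panel.
- board: fixed drawdown board: white base 235 x 250 mm, black rubber bed with its top 22 mm above the bench, clamp bar across the far end. Origin on the bench under the board; x from the near edge to the bar, y left, z up. The bed spans x = -111 to +79, y = -119 to +119 mm. The back stop, a strip 5 mm high across the bed under the bar, has its front face at x = +72 mm
- bay (a point): point on the bed's top at the foot of the back stop's front face, in the middle of the free half of the board (board x = +72, y = +55, z = 22 mm), where the middle of the panel's hole end may go
- bar_lip (a point): middle of the front edge of the clamp bar's turned-up lip (board x = +41 mm, 17 mm above the bed). The lip slopes down at 35 degrees to x = +50 mm; from there back the bar is flat, its underside 10 mm above the bed. It spans board y = -111 to +111 mm. Bar and hinge lugs are nowhere more than 50 mm above the bench
- clamp_bar (a joint): hinge angle of the clamp bar, rad: 0 lying on its rest screws (underside 10 mm above the bed), growing as the lip rises. Its hinge axis runs along y at board x = +98, z = 38 mm; a weak spring and its weight close it (about 1.5 N at the lip opens it).
- standard: the other test panel, same 140 x 60 x 8 mm shape with a dried red film on it, lying loose on the right half of the bed (middle near board y = -62 mm), its hole end under the bar; not to be shifted. Origin: centre of its underside, x towards the hole end.
- ink_pot_a: white ink pot with black lid, 60 mm wide, 46 mm high, on the bench between rack and board; origin centre of underside
- ink_pot_b: white ink pot with white lid, 68 mm wide, 50 mm high, beyond the board and rack; origin centre of underside
- sample_jar: capped jar, 60 mm wide, 75 mm high, beyond the board; origin centre of underside
- wire_bar: wire-wound drawdown bar, steel rod 240 mm long with black end grips, 18 mm high, on the bench right of the board; origin centre of underside, x along the rod

How it is judged:
By the outcome, as a careful person would: the job done as asked, in the order asked, and still so for the second after the job is handed in, while the arm keeps its last pose, push and grip.
It also fails if it takes over 43 s, if anything falls off the work surface, if the arm or the gripper's body presses on something with over 40 N, if the wrist force passes 120 N, or if a joint passes its speed limit or range.

ROBOT

A 7-joint arm with a two-finger parallel gripper is mounted at the origin on the work surface. World frame = base frame: x ahead of the robot, y to its left, z up, the work surface at z = 0. Lengths are in m, angles in rad, forces in N, time in s.
With the tool pointing down it reaches from about 0.425 to 1.025 m from the base axis. Payload 9.4 kg.
Tool frame: the origin (TCP) lies between the finger pads; the fingertips stand 14 mm ahead of it and the grasp point (between the pads) lies 5 mm behind it; z points along the fingers, y is the direction in which the jaws open and shut (so a half turn about z gives the same grasp; the last joint's range is limited). The gripper opens to 93 mm and grips with 3 to 60 N. Pads are 15 mm wide; open, the fingers measure 128 mm over their backs; the gripper's body (75 mm by 188 mm) begins 65 mm behind the grasp point.
Start: joints at [-1.368, 0.599, -0.003, 1.599, 0.002, 0.943, -0.08], TCP at [0.2, 0.697, 0.233] pointing down, gripper open.
Joint ranges: [-2.57, 2.57], [-0.35, 1.97], [-1.29, 1.29], [0.11, 2.56], [-1.05, 4.19], [0.11, 1.86], [-2.63, 2.63]. Speed limits (rad/s): [2.22, 2.22, 3.01, 3.01, 3.14, 3.14, 3.14].

INTERFACE

Orientations are given as [roll, pitch, yaw] about the fixed x, y, z axes, in that order (R = Rz(yaw) Ry(pitch) Rx(roll)).
In Python, from rig import telemetry, cams, ctrl gives the robot as it stands.
- The arm moves only by the shell command python3 -m pendant 'ROWS' [FORCE]. ROWS is JSON, a list of rows, each an object of numbers: "x", "y", "z": the shift along the tool's x, y, z as a fraction of full scale; "rx", "ry", "rz": the turn, a rotation vector about the tool's x, y, z as a fraction of full scale; "hand": the closure, from 0 (fully open) to 1 (shut). A call has 1 to 10 rows; each row shifts and turns the commanded pose from where the row before left it, along the tool's axes as they then stand; what a row does not reach is not made up. Full scale, the value 1, is 200 mm for a shift and pi/2 rad for a turn. A row lasts 1/10 s, in which the tool goes at most 50 mm and 8.59 degrees, less where a joint would pass 70% of its speed; a pose out of reach is approached as far as the arm can. A call with a number of a shift or a turn outside -1 to 1 is refused whole. A call with a gripper value outside its range is refused whole. The fingers move at their own pace and stop on an object; FORCE is the grip in N (left out, the last holds). Time passes only in rows, so rows that do not move let the fingers close. It gives the time, the measured TCP pose, the force and the opening at its end, in the units of the state.
- telemetry.sense(): the state, without advancing time (a new reading comes with each control period).
- cams.camera(name): name is "side" or "top" or "wrist"; returns a dict with "image" (384x512x3 uint8, blue, green, red), "fx", "fy", "cx", "cy" (pixels), "dist" ([k1, k2, p1, p2, k3] as OpenCV has them; the pictures are not rectified), "cam_to_world" (4x4, takes a point from camera to world coordinates). Camera axes: x right, y down, z forward; pixel columns grow to the right and rows downward; lengths in m; the calibration is good to about 2 mm. A picture is of the moment at which its call begins. There is no depth.
- ctrl.finish_job(): hands the job in, once; it reports no verdict.
The state is a dict: "t": time; "joint_positions": joint angles; "joint_vel": joint speeds; "effort": joint torques, N m; "tcp_pos": TCP position; "tcp_rot": TCP orientation; "force": force on the tool from outside, world axes, zero at the start; "torque": the same for the moment, N m; "gripper_width": opening from 0.0 (shut) to 1.0 (fully open).
Only numpy, scipy, OpenCV 4.12 (cv2) and the standard library are available. Lean on these libraries where they do the work, as an engineer would, in place of code of your own. Each camera call takes 0.05 s, during which the arm holds its last target. There are 200 camera calls.

## Working session

There is one attempt and no reset: what is moved stays moved. The work goes in short steps, Python scripts to look and compute and a shell command to move; the robot and the scene stay as the last step left them, time stands still between calls to the robot, and variables do not carry over. Pictures are saved under pics/ and viewed, about 8 in all and at most 12, crops included, and the job is handed in when it is done.

```bash
mkdir -p pics; ls; python3 - <<'E'
from rig import telemetry,cams
import cv2,numpy as np
print(telemetry.sense())
for n in ["side","top"]:
    c=cams.camera(n); cv2.imwrite(f"pics/{n}0.png",c["image"])
    print(n,c["fx"],c["fy"],c["cx"],c["cy"],c["dist"]);print(np.round(c["cam_to_world"],4).tolist())
E
```

```text
pics
{'t': 0.0, 'joint_positions': array([-1.36770163,  0.60014143, -0.00252267,  1.60013455,  0.00179797,
        0.94286523, -0.07977377]), 'joint_vel': array([-0.00184982, -0.00111902,  0.00065879, -0.0014554 ,  0.00088745,
        0.00026322,  0.00068309]), 'effort': array([ 3.60016084e-04, -7.65048409e+01,  1.49777781e+00, -2.52344906e+01,
       -5.22600522e-02,  1.68971746e-02,  1.47334813e-04]), 'tcp_pos': array([0.20011438, 0.69635466, 0.23174679]), 'tcp_rot': array([-3.14005352e+00,  1.51797735e-04,  2.86186464e+00]), 'force': array([-0.1214088 ,  0.42186039, -0.09384029]), 'torque': array([0.06266219, 0.02764581, 0.01590537]), 'gripper_width': 1.0013157328044004}
side 408.25481322220924 408.25481322220924 258.07484498632016 193.14736334422767 [-0.13107179  0.          0.          0.          0.        ]
[[0.778, -0.4215, 0.4658, 0.1], [-0.6282, -0.5333, 0.5665, -0.6818], [0.0096, -0.7334, -0.6798, 0.8402], [0.0, 0.0, 0.0, 1.0]]
top 380.15271387619293 380.15271387619293 256.16138694737657 194.06700863015604 [0.0404085 0.        0.        0.        0.       ]
[[-0.0092, -0.9954, 0.0952, 0.4837], [-0.9999, 0.0099, 0.0072, -0.0719], [-0.0081, -0.0951, -0.9954, 1.3327], [0.0, 0.0, 0.0, 1.0]]
```

```bash
python3 - <<'E'
import cv2
for n in ["side","top"]:
    i=cv2.imread(f"pics/{n}0.png"); cv2.imwrite(f"pics/{n}0b.png",cv2.resize(i,(800,600),interpolation=cv2.INTER_CUBIC))
E
```

```text
(no output)
```

View pics/side0b.png

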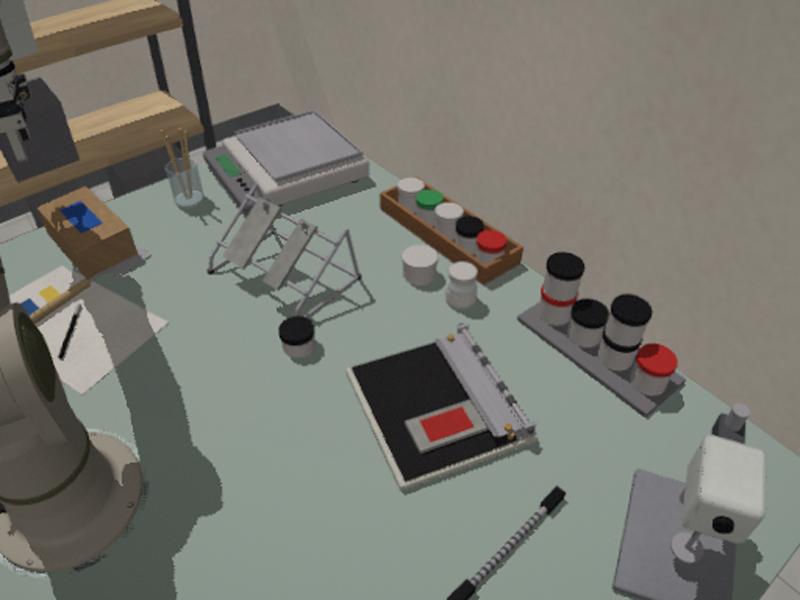

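View pics/top0b.png

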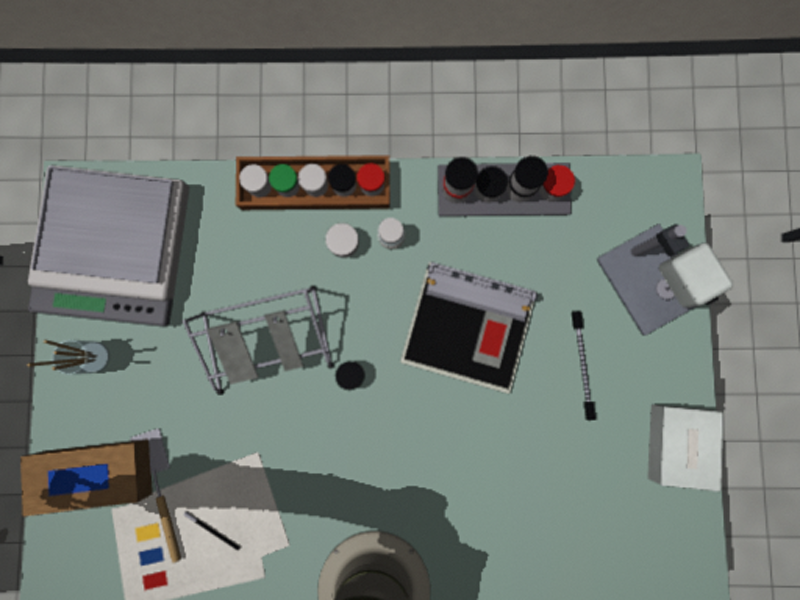

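The wide panel hangs on the left peg (top image about 230,350 of 800x600). The narrow one is on the right peg, and the board's free half is on its left. I'll crop in for measuring.

```bash
python3 - <<'E'
import cv2
i=cv2.imread("pics/top0.png")
a=cv2.resize(i[178:258,112:232],None,fx=6.5,fy=6.5,interpolation=cv2.INTER_CUBIC); cv2.imwrite("pics/t1.png",a)
i=cv2.imread("pics/side0.png")
a=cv2.resize(i[112:206,128:236],None,fx=6,fy=6,interpolation=cv2.INTER_CUBIC); cv2.imwrite("pics/s1.png",a)
i=cv2.imread("pics/top0.png")
a=cv2.resize(i[160:256,252:350],None,fx=6,fy=6,interpolation=cv2.INTER_CUBIC); cv2.imwrite("pics/t2.png",a)
E
```

```text
(no output)
```

View pics/t1.png

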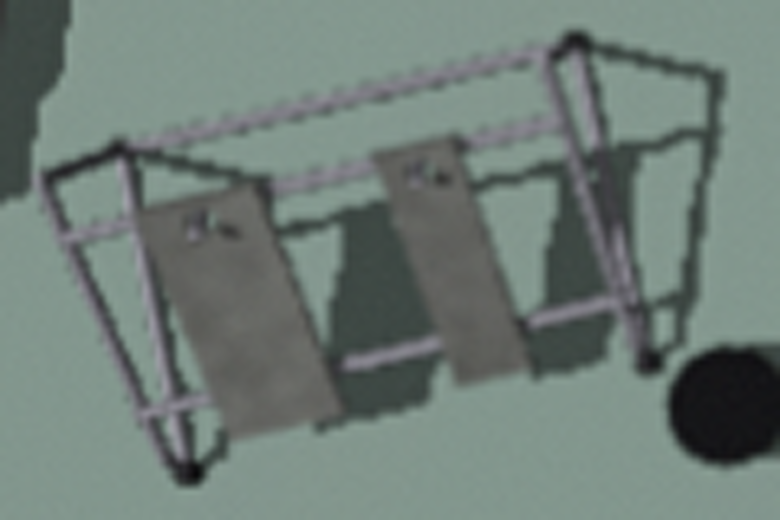

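View pics/s1.png

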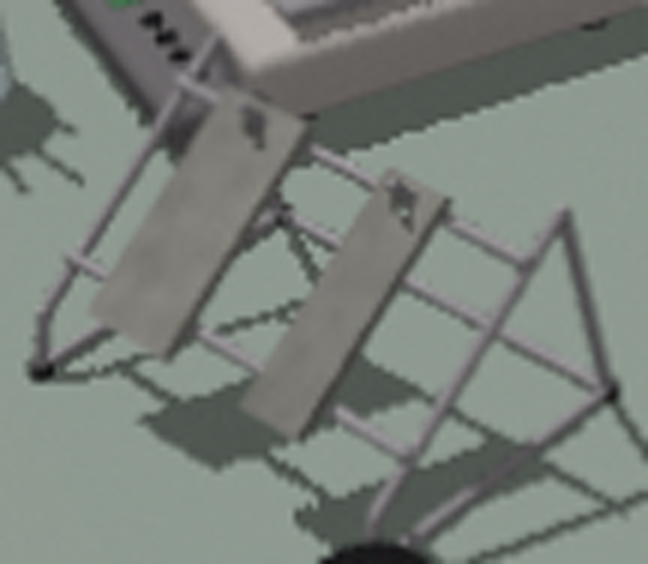

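View pics/t2.png

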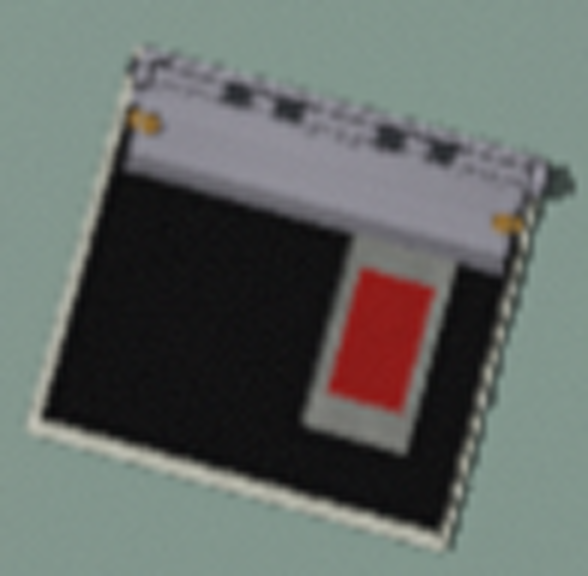

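```bash
cat > h.py <<'E'
import numpy as np,cv2,json
from scipy.spatial.transform import Rotation as R
from scipy.optimize import least_squares
from rig import cams
K={}
def cal(n,c=None):
    if n not in K or c is not None:
        c=c or cams.camera(n); M=np.linalg.inv(c["cam_to_world"])
        K[n]=(cv2.Rodrigues(M[:3,:3])[0],M[:3,3],np.array([[c["fx"],0,c["cx"]],[0,c["fy"],c["cy"]],[0,0,1]]),np.array(c["dist"]))
    return K[n]
def proj(P,n): r,t,k,d=cal(n); return cv2.projectPoints(np.atleast_2d(np.float64(P)),r,t,k,d)[0][:,0]
def px(p,s,o): return (np.array(p,float)+.5)/s-.5+np.array(o)
def pose(q,pitch=0,roll=0): # q=x,y,z,yaw ; pitch up-slope
    return R.from_euler('xyz',[roll,-pitch,q[3]]),np.array(q[:3])
E
cat > fit.py <<'E'
from h import *
T=px([(143,208),(255,183),(340,412),(232,440)],6.5,(112,178))
S=px([(218,88),(307,123),(163,354),(92,308)],6,(128,112))
C=np.array([(70,30,8),(70,-30,8),(-70,-30,8),(-70,30,8)])/1e3
def res(q,ns=("top","side"),p=np.radians(35)):
    r,t=pose(q,p); W=r.apply(C)+t
    return np.concatenate([(proj(W,n)-{"top":T,"side":S}[n]).ravel() for n in ns])
for ns in (("top","side"),("top",),("side",)):
    s=least_squares(res,[.6,.35,.1,.2],args=(ns,)); print(ns,s.x.round(4),abs(s.fun).max().round(2))
    if len(ns)==2: print(s.fun.reshape(-1,2).round(1).tolist())
B=px([(42,419),(441,525),(125,174),(503,273)],6,(252,160))
Q=np.array([(-111,119,22),(-111,-119,22),(41,111,39),(41,-111,39)])/1e3
f=lambda q:(proj(R.from_euler('z',q[2]).apply(Q)+[q[0],q[1],0],"top")-B).ravel()
b=least_squares(f,[.6,-.1,-.2]); print("board",b.x.round(4),b.fun.reshape(-1,2).round(1).tolist())
W=R.from_euler('z',b.x[2]).apply(np.vstack([Q,[[.072,.055,.022]]]))+[b.x[0],b.x[1],0]
print("bay",W[-1].round(4))
np.save("board.npy",b.x)
img=cams.camera("side")["image"]; o=np.array((215,195)); a=cv2.resize(img[195:320,215:355],None,fx=4.5,fy=4.5,interpolation=cv2.INTER_CUBIC)
for p in proj(W[:4],"side"): cv2.drawMarker(a,tuple(int(v) for v in (p-o+.5)*4.5-.5),(0,255,0),0,14,1)
cv2.imwrite("pics/s2.png",a)
E
python3 fit.py
```

```text
('top', 'side') [0.507  0.2859 0.0887 0.2229] 1.61
[[-1.3, 0.4], [0.3, -0.1], [1.0, -0.4], [-0.1, -0.5], [1.6, -0.9], [-0.0, 0.1], [-0.5, 0.6], [-1.4, 0.5]]
('top',) [0.5067 0.2886 0.0791 0.2001] 0.77
('side',) [0.5215 0.3201 0.0627 0.2606] 0.81
board [ 0.5601 -0.2132 -0.2754] [[-0.3, 0.4], [0.6, 1.3], [-0.2, -1.2], [-0.1, -0.6]]
bay [ 0.6443 -0.1799  0.022 ]
```

View pics/s2.png

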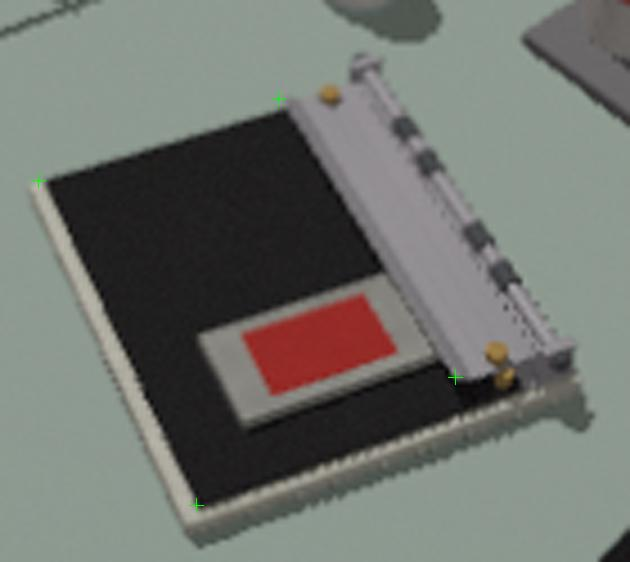

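The projected board corners land about 1–2 px left of the true ones in the side view: near-left at (48,186) and lip-left at (288,98) against the markers. I'll fit both cameras jointly, and give the panel fit full freedom.

```bash
cat >> fit.py <<'E'
print('---')
BS=px([(48,186),(197,507),(288,98),(460,377)],4.5,(215,195))
def f2(q):
    W=R.from_euler('z',q[2]).apply(Q)+[q[0],q[1],0]
    return np.concatenate([(proj(W,"top")-B).ravel(),(proj(W,"side")-BS).ravel()])
b=least_squares(f2,[.6,-.1,-.2]); print("board",b.x.round(4),b.fun.reshape(-1,2).round(1).tolist()); np.save("board.npy",b.x)
def f6(q):
    W=R.from_rotvec(q[3:]).apply(C)+q[:3]
    return np.concatenate([(proj(W,"top")-T).ravel(),(proj(W,"side")-S).ravel()])
s=least_squares(f6,[.507,.286,.089,*R.from_euler('xyz',[0,-.61,.22]).as_rotvec()],loss='soft_l1')
print(s.x[:3].round(4),R.from_rotvec(s.x[3:]).as_euler('ZYX',degrees=True).round(1),f6(s.x).reshape(-1,2).round(1).tolist())
# rack: feet/corner yaw check: top crop upper cross bar ends & lower bar ends
for n,P,z in (("low bar",[(145,415),(620,302)],.05),("rear feet",[(45,178),(720,75)],.004),("front feet",[(190,472),(650,362)],.004),("apex",[(122,150),(575,42)],.137)):
    r,t,k,d=cal("top"); u=cv2.undistortPoints(px(P,6.5,(112,178)).reshape(-1,1,2),k,d)[:,0]
    Rm=cv2.Rodrigues(r)[0]; o=-Rm.T@t; v=np.c_[u,[1,1]]@Rm; w=o+v*((z-o[2])/v[:,2])[:,None]
    e=w[0]-w[1]; print(n,w.round(3).tolist(),np.linalg.norm(e).round(3),np.arctan2(-e[0],e[1]).round(3))
E
python3 fit.py|sed '1,/---/d'
```

```text
board [ 0.5614 -0.2153 -0.2819] [[0.1, -0.2], [1.0, 1.1], [0.5, -1.7], [0.5, -0.8], [-1.2, -1.3], [0.4, -0.2], [-1.1, 0.2], [-0.2, 0.6]]
[0.5072 0.2857 0.0888] [ 12.9 -34.7  -1.8] [[-1.2, 0.2], [0.2, -0.1], [1.0, -0.2], [-0.0, -0.6], [1.9, -0.7], [-0.1, -0.1], [-0.7, 0.4], [-1.2, 0.6]]
low bar [[0.451, 0.348, 0.05], [0.507, 0.104, 0.05]] 0.25 0.223
rear feet [[0.577, 0.419, 0.004], [0.629, 0.056, 0.004]] 0.366 0.143
front feet [[0.42, 0.338, 0.004], [0.475, 0.094, 0.004]] 0.25 0.223
apex [[0.581, 0.333, 0.137], [0.632, 0.114, 0.137]] 0.225 0.227
```

Joint fits agree: rack yaw is 0.223 on both bars, feet 250 mm apart, and the panel offset in the rack frame is +55 mm (54 expected). Next is a helper for move increments, aimed at a pre-grasp 110 mm off the panel face.

```bash
cat > mv.py <<'E'
# increments (fractions of full scale) from measured pose to target, translation first then turn
from h import *
from rig import telemetry
def go(p,Rt):
    s=telemetry.sense(); r=R.from_euler('xyz',s["tcp_rot"])
    d=r.inv().apply(np.array(p)-s["tcp_pos"]); v=(r.inv()*Rt).as_rotvec()
    nt=int(np.ceil(np.abs(np.linalg.norm(d))/.045)) or 1; nr=int(np.ceil(np.linalg.norm(v)/.14)) or 1
    print("t",s["t"],"target",np.round(p,4),"tool mm",(d*1e3).round(1),"deg",np.degrees(v).round(2),"F",s["force"].round(1),"w",round(s["gripper_width"]*93,1))
    print("SHIFT x%d"%nt,(d/.2/nt).round(4),"TURN x%d"%nr,(v/(np.pi/2)/nr).round(4))
PAN=(R.from_euler('xyz',[0,-np.radians(35),.2229]),np.array([.507,.286,.0888]))
def grasp(h,P=PAN): # TCP at panel z=h
    return P[0].apply([0,0,h])+P[1], P[0]*R.from_euler('xyz',[0,np.pi,0])
def board(x,y,z):
    b=np.load("board.npy"); r=R.from_euler('z',b[2]); return r.apply([x,y,z])+[b[0],b[1],0], r*R.from_euler('xyz',[0,np.pi,0])
E
python3 -c "
from mv import *
go(*grasp(.125))"
```

```text
t 0.4 target [0.4371 0.2702 0.1912] tool mm [-345.5 -344.6   41.4] deg [ -8.81 -34.25 -27.89] F [-0.1  0.3 -0.3] w 93.0
SHIFT x11 [-0.157  -0.1566  0.0188] TURN x6 [-0.0163 -0.0634 -0.0516]
```

```bash
python3 -m pendant '[{"x":-0.157,"y":-0.157,"hand":0},{"x":-0.157,"y":-0.157},{"x":-0.157,"y":-0.157},{"x":-0.157,"y":-0.157},{"x":-0.157,"y":-0.157},{"x":-0.157,"y":-0.157},{"x":-0.157,"y":-0.157},{"x":-0.157,"y":-0.157},{"x":-0.157,"y":-0.157},{"x":-0.157,"y":-0.157}]' 30
python3 -m pendant '[{"x":-0.157,"y":-0.157},{"rx":-0.0163,"ry":-0.0634,"rz":-0.0516},{"rx":-0.0163,"ry":-0.0634,"rz":-0.0516},{"rx":-0.0163,"ry":-0.0634,"rz":-0.0516},{"rx":-0.0163,"ry":-0.0634,"rz":-0.0516},{"rx":-0.0163,"ry":-0.0634,"rz":-0.0516},{"rx":-0.0163,"ry":-0.0634,"rz":-0.0516},{"x":0},{"x":0}]'
python3 -c "
from mv import *
go(*grasp(.125))"
```

```text
t 0.4 target [0.4371 0.2702 0.1912] tool mm [-345.5 -344.6   41.4] deg [ -8.81 -34.25 -27.89] F [-0.1  0.3 -0.3] w 93.0
SHIFT x11 [-0.157  -0.1566  0.0188] TURN x6 [-0.0163 -0.0634 -0.0516]validation failed for argument at $[0]...
validation failed for argument at $[0]...
```

```bash
python3 -m pendant '[{"x":-0.157,"y":-0.157,"z":0,"rx":0,"ry":0,"rz":0,"hand":0}]' 30; python3 -m pendant --help | head -20
```

```text
t: 0.5
tcp_pos: [0.2172, 0.6618, 0.2319]
tcp_rot: [3.14, -0.003, 2.869]
force: [0.4, -0.8, -1.1]
gripper_width: 0.999invalid input: not JSON, or not a number
```

All seven keys are needed in every row.

```bash
python3 -m pendant '[{"x":-0.157,"y":-0.157,"z":0,"rx":0,"ry":0,"rz":0,"hand":0},{"x":-0.157,"y":-0.157,"z":0,"rx":0,"ry":0,"rz":0,"hand":0},{"x":-0.157,"y":-0.157,"z":0,"rx":0,"ry":0,"rz":0,"hand":0},{"x":-0.157,"y":-0.157,"z":0,"rx":0,"ry":0,"rz":0,"hand":0},{"x":-0.157,"y":-0.157,"z":0,"rx":0,"ry":0,"rz":0,"hand":0},{"x":-0.157,"y":-0.157,"z":0,"rx":0,"ry":0,"rz":0,"hand":0},{"x":-0.157,"y":-0.157,"z":0,"rx":0,"ry":0,"rz":0,"hand":0},{"x":-0.157,"y":-0.157,"z":0,"rx":0,"ry":0,"rz":0,"hand":0},{"x":-0.157,"y":-0.157,"z":0,"rx":0,"ry":0,"rz":0,"hand":0},{"x":-0.157,"y":-0.157,"z":0,"rx":0,"ry":0,"rz":0,"hand":0}]'
python3 -m pendant '[{"x":0,"y":0,"z":0,"rx":-0.0163,"ry":-0.0634,"rz":-0.0516,"hand":0},{"x":0,"y":0,"z":0,"rx":-0.0163,"ry":-0.0634,"rz":-0.0516,"hand":0},{"x":0,"y":0,"z":0,"rx":-0.0163,"ry":-0.0634,"rz":-0.0516,"hand":0},{"x":0,"y":0,"z":0,"rx":-0.0163,"ry":-0.0634,"rz":-0.0516,"hand":0},{"x":0,"y":0,"z":0,"rx":-0.0163,"ry":-0.0634,"rz":-0.0516,"hand":0},{"x":0,"y":0,"z":0,"rx":-0.0163,"ry":-0.0634,"rz":-0.0516,"hand":0},{"x":0,"y":0,"z":0,"rx":0,"ry":0,"rz":0,"hand":0},{"x":0,"y":0,"z":0,"rx":0,"ry":0,"rz":0,"hand":0}]'
python3 -c "
from mv import *
go(*grasp(.125))
c=cams.camera('wrist');cal('wrist',c);cv2.imwrite('pics/w1raw.png',c['image'])
print(np.round(c['cam_to_world'],3).tolist())
C=np.array([(70,30,8),(70,-30,8),(-70,-30,8),(-70,30,8)])/1e3
p=proj(PAN[0].apply(C)+PAN[1],'wrist');print(p.round(1).tolist())
a=c['image'].copy();cv2.polylines(a,[np.int32(p.round())],True,(0,255,0),1);cv2.imwrite('pics/w1.png',a)"
```

```text
t: 1.5
tcp_pos: [0.4376, 0.2679, 0.2329]
tcp_rot: [3.141, 0.001, 2.862]
force: [1.2, -0.8, 0.1]
gripper_width: 0.993
t: 2.3
tcp_pos: [0.447, 0.2636, 0.2335]
tcp_rot: [3.129, 0.49, -3.057]
force: [-0.5, 0.4, 0.3]
gripper_width: 0.999
t 2.3 target [0.4371 0.2702 0.1912] tool mm [28.2  6.9 33. ] deg [-3.45 -6.85 -6.79] F [-0.5  0.4  0.3] w 92.9
SHIFT x1 [0.1408 0.0347 0.1652] TURN x2 [-0.0192 -0.038  -0.0377]
[[-0.091, 0.722, 0.686, 0.31], [0.996, 0.058, 0.071, 0.249], [0.011, 0.69, -0.724, 0.333], [0.0, 0.0, 0.0, 1.0]]
[[310.8, 234.9], [249.5, 240.6], [231.9, 95.0], [296.8, 86.9]]
```

View pics/w1.png

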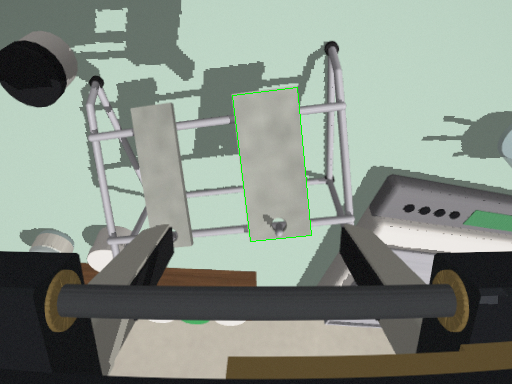

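The overlay on the wide panel (green, 232–311 × 87–241 px) fits to about 1 px in the wrist view, so the pose is confirmed. Finishing the turn and aligning.

```bash
python3 -m pendant '[{"x":0.0,"y":0,"z":0,"rx":-0.0192,"ry":-0.038,"rz":-0.0377,"hand":0},{"x":0,"y":0,"z":0,"rx":-0.0192,"ry":-0.038,"rz":-0.0377,"hand":0},{"x":0,"y":0,"z":0,"rx":0,"ry":0,"rz":0,"hand":0},{"x":0,"y":0,"z":0,"rx":0,"ry":0,"rz":0,"hand":0}]'
python3 -c "
from mv import *
go(*grasp(.125))"
```

```text
t: 2.75
tcp_pos: [0.451, 0.2584, 0.2344]
tcp_rot: [-3.138, 0.541, -3.014]
force: [-0.5, 1.1, 0.4]
gripper_width: 0.997
t 2.75 target [0.4371 0.2702 0.1912] tool mm [32.8 13.6 30.6] deg [-3.16 -4.03 -4.55] F [-0.5  1.1  0.4] w 92.7
SHIFT x2 [0.0821 0.0339 0.0766] TURN x1 [-0.0352 -0.0448 -0.0506]
```

```bash
python3 -m pendant '[{"x":0.08,"y":0.034,"z":0.075,"rx":0,"ry":0,"rz":0,"hand":0},{"x":0.08,"y":0.034,"z":0.075,"rx":0,"ry":0,"rz":0,"hand":0},{"x":0,"y":0,"z":0,"rx":-0.018,"ry":-0.022,"rz":-0.025,"hand":0},{"x":0,"y":0,"z":0,"rx":-0.018,"ry":-0.022,"rz":-0.025,"hand":0},{"x":0,"y":0,"z":0,"rx":0,"ry":0,"rz":0,"hand":0},{"x":0,"y":0,"z":0,"rx":0,"ry":0,"rz":0,"hand":0}]'
python3 -c "
from mv import *
go(*grasp(.125)); print(telemetry.sense()['joint_positions'])"
```

```text
t: 3.35
tcp_pos: [0.4413, 0.266, 0.2013]
tcp_rot: [-3.137, 0.61, -2.92]
force: [0.1, 0.7, -0.2]
gripper_width: 0.998
t 3.35 target [0.4371 0.2702 0.1912] tool mm [8.4 5.  6.5] deg [-0.29 -0.05 -0.05] F [ 0.1  0.7 -0.2] w 92.8
SHIFT x1 [0.0419 0.0252 0.0323] TURN x1 [-0.0032 -0.0006 -0.0005]
[-0.96537835  0.34503221  0.11085525  2.5247745   2.17104155  0.39075863
 -1.20447411]
```

```bash
python3 -m pendant '[{"x":0.042,"y":0.025,"z":0.03,"rx":-0.003,"ry":0,"rz":0,"hand":0},{"x":0,"y":0,"z":0.15,"rx":0,"ry":0,"rz":0,"hand":0},{"x":0,"y":0,"z":0.15,"rx":0,"ry":0,"rz":0,"hand":0},{"x":0,"y":0,"z":0,"rx":0,"ry":0,"rz":0,"hand":0},{"x":0,"y":0,"z":0,"rx":0,"ry":0,"rz":0,"hand":0}]'
python3 -c "
from mv import *
go(*grasp(.0155)); print(telemetry.sense()['joint_positions'][3])"
```

```text
t: 3.85
tcp_pos: [0.4698, 0.2782, 0.1421]
tcp_rot: [-3.14, 0.61, -2.916]
force: [-0.1, -0.3, -0.3]
gripper_width: 0.997
t 3.85 target [0.4983 0.284  0.1015] tool mm [-0.6 -0.6 50. ] deg [-0.02 -0.06  0.12] F [-0.1 -0.3 -0.3] w 92.7
SHIFT x2 [-0.0016 -0.0014  0.1249] TURN x1 [-0.0002 -0.0007  0.0013]
2.5106283312114033
```

```bash
python3 -m pendant '[{"x":-0.003,"y":-0.003,"z":0.1,"rx":0,"ry":0,"rz":0,"hand":0},{"x":0,"y":0,"z":0.1,"rx":0,"ry":0,"rz":0,"hand":0},{"x":0,"y":0,"z":0.05,"rx":0,"ry":0,"rz":0,"hand":0},{"x":0,"y":0,"z":0,"rx":0,"ry":0,"rz":0,"hand":0},{"x":0,"y":0,"z":0,"rx":0,"ry":0,"rz":0,"hand":0}]'
python3 -c "
from mv import *
go(*grasp(.0155))
cv2.imwrite('pics/w2.png',cams.camera('wrist')['image'])"
```

```text
t: 4.35
tcp_pos: [0.4977, 0.2847, 0.1026]
tcp_rot: [3.141, 0.611, -2.915]
force: [0.7, -0.2, 0.7]
gripper_width: 1.0
t 4.35 target [0.4983 0.284  0.1015] tool mm [ 0.2 -0.8  1.1] deg [0.14 0.02 0.16] F [ 0.7 -0.2  0.7] w 93.0
SHIFT x1 [ 0.0011 -0.004   0.0057] TURN x1 [0.0016 0.0002 0.0018]
```

View pics/w2.png

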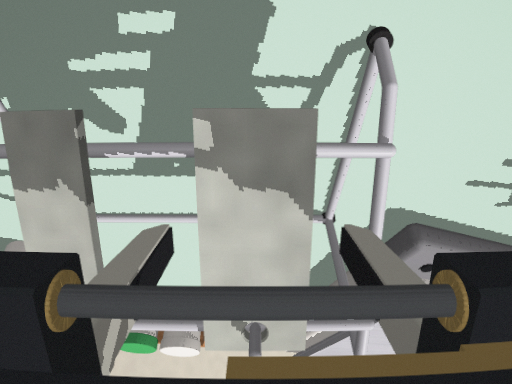

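Fingers straddle the panel symmetrically (tips near columns 173 and 341, panel edges 200–311). Closing with 30 N.

```bash
python3 -m pendant '[{"x":0.0,"y":-0.003,"z":0.005,"rx":0,"ry":0,"rz":0,"hand":0},{"x":0,"y":0,"z":0,"rx":0,"ry":0,"rz":0,"hand":1},{"x":0,"y":0,"z":0,"rx":0,"ry":0,"rz":0,"hand":1},{"x":0,"y":0,"z":0,"rx":0,"ry":0,"rz":0,"hand":1},{"x":0,"y":0,"z":0,"rx":0,"ry":0,"rz":0,"hand":1},{"x":0,"y":0,"z":0,"rx":0,"ry":0,"rz":0,"hand":1},{"x":0,"y":0,"z":0,"rx":0,"ry":0,"rz":0,"hand":1}]' 30
python3 -c "
from mv import *
go(*grasp(.0155))"
```

```text
t: 5.1
tcp_pos: [0.4988, 0.2844, 0.101]
tcp_rot: [3.14, 0.611, -2.916]
force: [0.1, 0.6, 1.1]
gripper_width: 0.642
t 5.1 target [0.4983 0.284  0.1015] tool mm [ 0.2 -0.3 -0.8] deg [0.17 0.02 0.15] F [0.1 0.6 1.1] w 59.7
SHIFT x1 [ 0.0008 -0.0013 -0.0038] TURN x1 [0.0019 0.0002 0.0016]
```

Holding it: opening is 59.7 mm. Lifting square to the face by 60 mm, then straight up.

```bash
python3 -m pendant '[{"x":0,"y":0,"z":-0.05,"rx":0,"ry":0,"rz":0,"hand":1},{"x":0,"y":0,"z":-0.1,"rx":0,"ry":0,"rz":0,"hand":1},{"x":0,"y":0,"z":-0.1,"rx":0,"ry":0,"rz":0,"hand":1},{"x":0,"y":0,"z":-0.05,"rx":0,"ry":0,"rz":0,"hand":1},{"x":-0.086,"y":0,"z":-0.123,"rx":0,"ry":0,"rz":0,"hand":1},{"x":-0.086,"y":0,"z":-0.123,"rx":0,"ry":0,"rz":0,"hand":1},{"x":-0.086,"y":0,"z":-0.123,"rx":0,"ry":0,"rz":0,"hand":1},{"x":0,"y":0,"z":0,"rx":0,"ry":0,"rz":0,"hand":1}]'
python3 -c "
from mv import *
go(*board(-.03,.055,.15)); print(telemetry.sense()['joint_positions'])"
```

```text
t: 5.9
tcp_pos: [0.4658, 0.2778, 0.2439]
tcp_rot: [3.137, 0.616, -2.917]
force: [-0.1, -0.0, -1.5]
gripper_width: 0.64
t 5.9 target [ 0.5478 -0.1541  0.15  ] tool mm [  67.6 -439.7   65. ] deg [ 9.22 34.47 28.19] F [-0.1 -0.  -1.5] w 59.5
SHIFT x10 [ 0.0338 -0.2198  0.0325] TURN x6 [0.0171 0.0638 0.0522]
[-1.13619819  0.28065677  0.37172222  2.44193764  1.97190031  0.23644011
 -0.93060688]
```

```bash
python3 -m pendant '[{"x":0,"y":0,"z":0,"rx":0.0128,"ry":0.0478,"rz":0.0392,"hand":1},{"x":0,"y":0,"z":0,"rx":0.0128,"ry":0.0478,"rz":0.0392,"hand":1},{"x":0,"y":0,"z":0,"rx":0.0128,"ry":0.0478,"rz":0.0392,"hand":1},{"x":0,"y":0,"z":0,"rx":0.0128,"ry":0.0478,"rz":0.0392,"hand":1},{"x":0,"y":0,"z":0,"rx":0.0128,"ry":0.0478,"rz":0.0392,"hand":1},{"x":0,"y":0,"z":0,"rx":0.0128,"ry":0.0478,"rz":0.0392,"hand":1},{"x":0,"y":0,"z":0,"rx":0.0128,"ry":0.0478,"rz":0.0392,"hand":1},{"x":0,"y":0,"z":0,"rx":0.0128,"ry":0.0478,"rz":0.0392,"hand":1},{"x":0,"y":0,"z":0,"rx":0,"ry":0,"rz":0,"hand":1}]'
python3 -c "
from mv import *
go(*board(-.035,.055,.15)); print(telemetry.sense()['joint_positions'])"
```

```text
t: 6.8
tcp_pos: [0.4746, 0.2619, 0.2392]
tcp_rot: [-3.141, 0.243, 3.015]
force: [0.3, 0.5, -1.6]
gripper_width: 0.64
t 6.8 target [ 0.543  -0.1527  0.15  ] tool mm [ -95.2 -402.7  115.6] deg [ 1.06 13.89  8.86] F [ 0.3  0.5 -1.6] w 59.5
SHIFT x10 [-0.0476 -0.2013  0.0578] TURN x3 [0.0039 0.0515 0.0328]
[-0.71187376  0.31414423 -0.0084894   2.14766191  0.36000597  0.54617215
  0.42836431]
```

```bash
python3 -m pendant '[{"x":0,"y":0,"z":0,"rx":0.004,"ry":0.0515,"rz":0.0328,"hand":1},{"x":0,"y":0,"z":0,"rx":0.004,"ry":0.0515,"rz":0.0328,"hand":1},{"x":0,"y":0,"z":0,"rx":0.004,"ry":0.0515,"rz":0.0328,"hand":1},{"x":0,"y":0,"z":0,"rx":0,"ry":0,"rz":0,"hand":1},{"x":0,"y":0,"z":0,"rx":0,"ry":0,"rz":0,"hand":1}]'
python3 -c "
from mv import *
go(*board(-.035,.055,.15)); print(telemetry.sense()['joint_positions'])"
```

```text
t: 7.3
tcp_pos: [0.4728, 0.2615, 0.2385]
tcp_rot: [-3.139, 0.004, 2.865]
force: [0.4, 1.1, -1.7]
gripper_width: 0.638
t 7.3 target [ 0.543  -0.1527  0.15  ] tool mm [-180.2 -379.1   90.1] deg [-0.15  0.22  0.33] F [ 0.4  1.1 -1.7] w 59.4
SHIFT x10 [-0.0901 -0.1896  0.0451] TURN x1 [-0.0016  0.0024  0.0037]
[-0.53252745  0.37348866 -0.108295    2.01263197  0.06409142  0.75816144
  0.61467799]
```

```bash
python3 -m pendant '[{"x":-0.09,"y":-0.19,"z":0,"rx":0,"ry":0,"rz":0,"hand":1},{"x":-0.09,"y":-0.19,"z":0,"rx":0,"ry":0,"rz":0,"hand":1},{"x":-0.09,"y":-0.19,"z":0,"rx":0,"ry":0,"rz":0,"hand":1},{"x":-0.09,"y":-0.19,"z":0,"rx":0,"ry":0,"rz":0,"hand":1},{"x":-0.09,"y":-0.19,"z":0,"rx":0,"ry":0,"rz":0,"hand":1},{"x":-0.09,"y":-0.19,"z":0,"rx":0,"ry":0,"rz":0,"hand":1},{"x":-0.09,"y":-0.19,"z":0,"rx":0,"ry":0,"rz":0,"hand":1},{"x":-0.09,"y":-0.19,"z":0,"rx":0,"ry":0,"rz":0,"hand":1},{"x":-0.09,"y":-0.19,"z":0,"rx":0,"ry":0,"rz":0,"hand":1},{"x":-0.09,"y":-0.19,"z":0,"rx":0,"ry":0,"rz":0,"hand":1}]'
python3 -m pendant '[{"x":0,"y":0,"z":0.15,"rx":0,"ry":0,"rz":0,"hand":1},{"x":0,"y":0,"z":0.15,"rx":0,"ry":0,"rz":0,"hand":1},{"x":0,"y":0,"z":0.1,"rx":0,"ry":0,"rz":0,"hand":1},{"x":0,"y":0,"z":0,"rx":0,"ry":0,"rz":0,"hand":1},{"x":0,"y":0,"z":0,"rx":0,"ry":0,"rz":0,"hand":1}]'
cat > look.py <<'E'
from mv import *
import sys
go(*board(-.04,.055,.0365))
c=cams.camera('wrist');cal('wrist',c);a=c['image'].copy()
b=np.load("board.npy");r=R.from_euler('z',b[2]);W=lambda P:r.apply(np.array(P)/1e3)+[b[0],b[1],0]
for P in ([(-111,119,22),(-111,-119,22)],[(41,111,39),(41,-111,39)],[(-68,-32,30),(-68,-92,30)],[(-68,-32,30),(41,-32,30)]):
    p=proj(W(np.linspace(P[0],P[1],30)),'wrist'); cv2.polylines(a,[np.int32(p.round())],False,(0,255,0),1)
cv2.imwrite(sys.argv[1],a)
E
python3 look.py pics/w3.png
```

```text
t: 8.3
tcp_pos: [0.5414, -0.153, 0.2395]
tcp_rot: [-3.139, 0.002, 2.868]
force: [1.1, -0.3, -2.1]
gripper_width: 0.64
t: 8.8
tcp_pos: [0.5419, -0.1513, 0.1599]
tcp_rot: [-3.14, 0.001, 2.867]
force: [0.5, 0.3, -1.0]
gripper_width: 0.639
t 8.8 target [ 0.5382 -0.1513  0.0365] tool mm [  3.7  -0.9 123.4] deg [-0.07  0.06  0.41] F [ 0.5  0.3 -1. ] w 59.4
SHIFT x3 [ 0.0062 -0.0014  0.2057] TURN x1 [-0.0008  0.0007  0.0045]
```

View pics/w3.png

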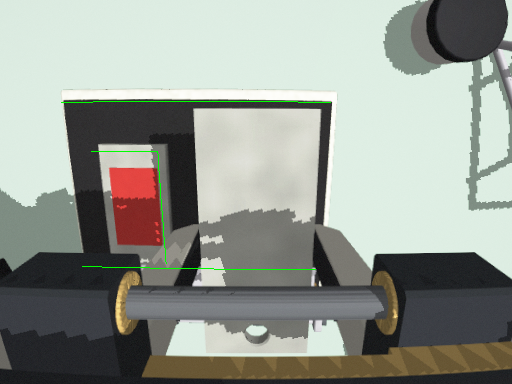

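The held panel lies over the free half, tail edge at row 109, parallel to the bed's near edge at about row 102. The standard is to the left (100–168). Now measuring the panel's yaw against the board by sub-pixel edges.

```bash
cat > yaw.py <<'E'
from mv import *
c=cams.camera('wrist'); cal('wrist',c); g=cv2.GaussianBlur(cv2.cvtColor(c['image'],cv2.COLOR_BGR2GRAY),(3,3),0).astype(float)
s=telemetry.sense(); zp=s["tcp_pos"][2]-.0155+.008+.0
def edge(rng,lo,hi,sign,axis):
    out=[]
    for k in rng:
        v=(g[lo:hi,k] if axis==0 else g[k,lo:hi]); d=np.diff(v)*sign; i=int(d.argmax())
        if d[i]<15 or i<1 or i>len(d)-2: continue
        a,b_,e=d[i-1:i+2]; j=lo+i+.5+.5*(a-e)/(a-2*b_+e); out.append((k,j) if axis==0 else (j,k))
    return np.array(out)
def back(p,z):
    r,t,k,d=cal('wrist'); u=cv2.undistortPoints(p.reshape(-1,1,2),k,d)[:,0]; M=cv2.Rodrigues(r)[0]; o=-M.T@t; v=np.c_[u,np.ones(len(u))]@M
    return o+v*((z-o[2])/v[:,2])[:,None]
b=np.load("board.npy"); rb=R.from_euler('z',b[2])
for n,e,z in (("bed near",np.vstack([edge(range(76,190),94,108,-1,0)]),.022),("tail",edge(range(200,316),104,116,1,0),zp),
  ("bed left",edge(range(110,215),318,340,1,1),.022),("panel right side",edge(range(115,205),188,204,1,1),zp)):
    w=rb.inv().apply(back(e,z)-[b[0],b[1],0])*1e3
    f=lambda w,a:cv2.fitLine(np.float32(w[:,:2]),cv2.DIST_HUBER,0,.01,.01)[:2,0]
    v=f(w,0); print(n,len(e),"mean",w.mean(0).round(1),"ang deg",np.degrees(np.arctan2(v[1],v[0])).round(2))
E
python3 yaw.py
```

```text
bed near 114 mean [-112.7  -53.8   22. ] ang deg 89.71
tail 116 mean [-107.2   55.3  153.4] ang deg -89.81
bed left 105 mean [-56.5 119.6  22. ] ang deg -0.33
panel right side 90 mean [-81.8  24.5 153.4] ang deg 0.33
```

Both bed edges agree the board yaw is −0.3° from my fit, and the panel is +0.25°. I'll turn 0.6°, back off 4 mm and lower to just above the bed.

```bash
python3 - <<'E'
import numpy as np
b=np.load("board.npy"); b[0]-=.0017*np.cos(b[2]); b[1]-=.0017*np.sin(b[2]); b[2]-=np.radians(.32); np.save("board.npy",b); print(b)
E
python3 -m pendant '[{"x":0.018,"y":0,"z":0.15,"rx":0,"ry":0,"rz":0.0067,"hand":1},{"x":0,"y":0,"z":0.15,"rx":0,"ry":0,"rz":0,"hand":1},{"x":0,"y":0,"z":0.15,"rx":0,"ry":0,"rz":0,"hand":1},{"x":0,"y":0,"z":0.1,"rx":0,"ry":0,"rz":0,"hand":1},{"x":0,"y":0,"z":0.02,"rx":0,"ry":0,"rz":0,"hand":1},{"x":0,"y":0,"z":0,"rx":0,"ry":0,"rz":0,"hand":1},{"x":0,"y":0,"z":0,"rx":0,"ry":0,"rz":0,"hand":1}]'
python3 -c "
from mv import *
go(*board(-.04,.055,.0375))"
python3 -m pendant '[{"x":0,"y":0,"z":0.01,"rx":0,"ry":0,"rz":0,"hand":1},{"x":0,"y":0,"z":0.01,"rx":0,"ry":0,"rz":0,"hand":1},{"x":0,"y":0,"z":0,"rx":0,"ry":0,"rz":0,"hand":1}]'
```

```text
[ 0.55973088 -0.21482556 -0.28749905]
t: 9.6
tcp_pos: [0.5399, -0.1514, 0.0472]
tcp_rot: [3.141, 0.003, 2.854]
force: [-0.9, 0.6, -1.1]
gripper_width: 0.643
t 9.6 target [ 0.537  -0.1507  0.0375] tool mm [ 3.1 -0.2  9.7] deg [ 0.01  0.19 -0.01] F [-0.9  0.6 -1.1] w 59.8
SHIFT x1 [ 0.0153 -0.0012  0.0483] TURN x1 [ 0.0001  0.0022 -0.0002]
t: 9.9
tcp_pos: [0.5393, -0.1513, 0.0421]
tcp_rot: [3.141, 0.002, 2.854]
force: [-0.8, -1.0, -1.5]
gripper_width: 0.645
```

```bash
for k in 1 2; do python3 -m pendant '[{"x":0,"y":0,"z":0.005,"rx":0,"ry":0,"rz":0,"hand":1},{"x":0,"y":0,"z":0.005,"rx":0,"ry":0,"rz":0,"hand":1},{"x":0,"y":0,"z":0,"rx":0,"ry":0,"rz":0,"hand":1},{"x":0,"y":0,"z":0,"rx":0,"ry":0,"rz":0,"hand":1}]'; done
```

```text
t: 10.3
tcp_pos: [0.5391, -0.1512, 0.0397]
tcp_rot: [3.142, 0.001, 2.854]
force: [-0.0, 0.0, -1.3]
gripper_width: 0.64
t: 10.7
tcp_pos: [0.5391, -0.1512, 0.0377]
tcp_rot: [3.142, 0.001, 2.854]
force: [0.2, 0.2, -1.2]
gripper_width: 0.642
```

```bash
for k in 1 2; do python3 -m pendant '[{"x":0,"y":0,"z":0.005,"rx":0,"ry":0,"rz":0,"hand":1},{"x":0,"y":0,"z":0,"rx":0,"ry":0,"rz":0,"hand":1},{"x":0,"y":0,"z":0,"rx":0,"ry":0,"rz":0,"hand":1}]'; done
```

```text
t: 11.0
tcp_pos: [0.5391, -0.1512, 0.0367]
tcp_rot: [3.142, 0.001, 2.854]
force: [0.0, 0.0, -1.7]
gripper_width: 0.639
t: 11.3
tcp_pos: [0.5392, -0.1513, 0.0364]
tcp_rot: [3.142, 0.002, 2.854]
force: [-1.4, 1.1, 6.8]
gripper_width: 0.64
```

Contact at TCP z = 36.4 mm puts the fingertips at about 22.4 mm, so it could be tips or panel on the rubber. I'll regrip about 2 mm higher so the panel surely lies flat and carries the press.

```bash
python3 -m pendant '[{"x":0,"y":0,"z":0,"rx":0,"ry":0,"rz":0,"hand":0.25},{"x":0,"y":0,"z":0,"rx":0,"ry":0,"rz":0,"hand":0.25},{"x":0,"y":0,"z":0,"rx":0,"ry":0,"rz":0,"hand":0.25}]'
python3 -m pendant '[{"x":0,"y":0,"z":-0.013,"rx":0,"ry":0,"rz":0,"hand":0.25},{"x":0,"y":0,"z":0,"rx":0,"ry":0,"rz":0,"hand":0.25},{"x":0,"y":0,"z":0,"rx":0,"ry":0,"rz":0,"hand":0.25}]'
python3 -m pendant '[{"x":0,"y":0,"z":0,"rx":0,"ry":0,"rz":0,"hand":1},{"x":0,"y":0,"z":0,"rx":0,"ry":0,"rz":0,"hand":1},{"x":0,"y":0,"z":0,"rx":0,"ry":0,"rz":0,"hand":1},{"x":0,"y":0,"z":0,"rx":0,"ry":0,"rz":0,"hand":1},{"x":0,"y":0,"z":0,"rx":0,"ry":0,"rz":0,"hand":1}]' 40
```

```text
t: 11.6
tcp_pos: [0.54, -0.1502, 0.0364]
tcp_rot: [3.14, 0.003, 2.855]
force: [1.3, 4.2, 6.2]
gripper_width: 0.741
t: 11.9
tcp_pos: [0.5391, -0.1515, 0.0384]
tcp_rot: [-3.141, 0.001, 2.853]
force: [-0.3, -0.1, -0.5]
gripper_width: 0.749
t: 12.4
tcp_pos: [0.539, -0.1512, 0.0382]
tcp_rot: [3.142, 0.001, 2.854]
force: [-0.1, -0.7, -1.5]
gripper_width: 0.641
```

The force stayed with the fingers open, so the tips had been on the bed; the regrip fixes that. Pressing lightly and rechecking yaw.

```bash
sed -i 's/zp=.*/zp=.030/; s/range(200,316),104,116/range(215,300),LO,HI/' yaw.py
python3 -m pendant '[{"x":0,"y":0,"z":0.003,"rx":0,"ry":0,"rz":0,"hand":1},{"x":0,"y":0,"z":0,"rx":0,"ry":0,"rz":0,"hand":1},{"x":0,"y":0,"z":0,"rx":0,"ry":0,"rz":0,"hand":1}]'
python3 - <<'E'
from mv import *
go(*board(.002,.055,.0382))
c=cams.camera('wrist');cal('wrist',c); cv2.imwrite('pics/w4.png',c['image'])
b=np.load("board.npy");r=R.from_euler('z',b[2]);W=lambda P:r.apply(np.array(P,float)/1e3)+[b[0],b[1],0]
print(proj(W([(-111,119,22),(-111,-119,22),(-110,85,30),(-110,25,30),(0,85,30),(0,25,30),(-68,-32,30),(-68,-92,30)]),'wrist').round(1).tolist())
E
```

```text
t: 12.7
tcp_pos: [0.539, -0.1513, 0.0382]
tcp_rot: [-3.142, 0.001, 2.854]
force: [-0.8, 0.2, 6.7]
gripper_width: 0.636
t 12.7 target [ 0.5772 -0.1627  0.0382] tool mm [-39.9  -0.1   0.1] deg [-0.    0.08 -0.02] F [-0.8  0.2  6.7] w 59.1
SHIFT x1 [-0.1994 -0.0004  0.0003] TURN x1 [-0.      0.0009 -0.0003]
[[383.3, 105.1], [-59.3, 111.1], [320.1, 106.5], [195.5, 106.4], [309.6, 304.6], [205.2, 304.6], [91.1, 190.5], [-13.2, 190.4]]
```

View pics/w4.png

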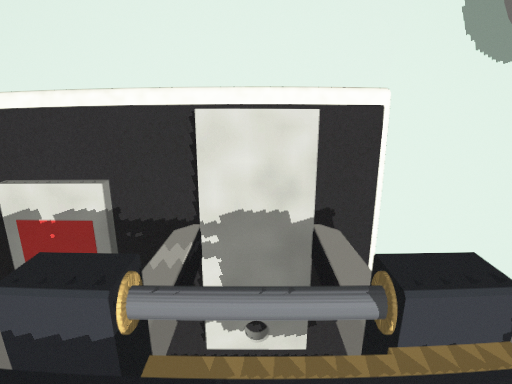

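Panel flat on the bed, tail edge at row 109, sides at 196 and 319; standard undisturbed at left (0–112). Checking the angle, then sliding.

```bash
sed -i 's/LO,HI/103,116/; s/range(76,190),94,108/range(20,185),96,114/; s/range(110,215),318,340/range(115,230),365,392/; s/range(115,205),188,204/range(120,205),188,210/' yaw.py; python3 yaw.py
```

```text
bed near 165 mean [-111.   -25.2   22. ] ang deg -90.0
tail 85 mean [-109.1   54.6   30. ] ang deg 89.87
bed left 115 mean [-75.6 119.3  22. ] ang deg -0.04
panel right side 85 mean [-82.6  24.3  30. ] ang deg -0.02
```

Alignment is within 0.15°, with the panel centred at y = 54.5. The head is at x ≈ 31, so 41 mm to go; sliding 35 first.

```bash
python3 -m pendant '[{"x":-0.02,"y":0,"z":0,"rx":0,"ry":0,"rz":0,"hand":1},{"x":-0.025,"y":0,"z":0,"rx":0,"ry":0,"rz":0,"hand":1},{"x":-0.025,"y":0,"z":0,"rx":0,"ry":0,"rz":0,"hand":1},{"x":-0.025,"y":0,"z":0,"rx":0,"ry":0,"rz":0,"hand":1}]'
python3 -m pendant '[{"x":-0.02,"y":0,"z":0,"rx":0,"ry":0,"rz":0,"hand":1},{"x":-0.02,"y":0,"z":0,"rx":0,"ry":0,"rz":0,"hand":1},{"x":-0.02,"y":0,"z":0,"rx":0,"ry":0,"rz":0,"hand":1},{"x":-0.02,"y":0,"z":0,"rx":0,"ry":0,"rz":0,"hand":1},{"x":0,"y":0,"z":0,"rx":0,"ry":0,"rz":0,"hand":1}]'
python3 -c "
from mv import *
go(*board(.002,.055,.0382))"; sed -i 's/103,116/100,185/;s/range(120,205),188/range(190,225),188/' yaw.py; python3 yaw.py
```

```text
t: 13.2
tcp_pos: [0.5552, -0.1561, 0.0382]
tcp_rot: [-3.141, -0.003, 2.854]
force: [-7.9, 1.7, 12.3]
gripper_width: 0.638
t: 13.7
tcp_pos: [0.5716, -0.1609, 0.0382]
tcp_rot: [-3.141, -0.001, 2.854]
force: [-4.8, 1.5, 9.2]
gripper_width: 0.637
t 13.7 target [ 0.5772 -0.1627  0.0382] tool mm [-5.9 -0.1 -0. ] deg [-0.01 -0.05 -0.02] F [-4.8  1.5  9.2] w 59.3
SHIFT x1 [-0.0294 -0.0003 -0.    ] TURN x1 [-0.0001 -0.0006 -0.0002]Traceback (most recent call last):
  File "yaw.py", line 17, in <module>
    w=rb.inv().apply(back(e,z)-[b[0],b[1],0])*1e3
                     ~~~~^^^^^
  File "yaw.py", line 12, in back
    r,t,k,d=cal('wrist'); u=cv2.undistortPoints(p.reshape(-1,1,2),k,d)[:,0]; M=cv2.Rodrigues(r)[0]; o=-M.T@t; v=np.c_[u,np.ones(len(u))]@M
                            ~~~~~~~~~~~~~~~~~~~^^^^^^^^^^^^^^^^^^^^^^^
cv2.error: OpenCV(4.12.0) /io/opencv/modules/calib3d/src/undistort.dispatch.cpp:347: error: (-215:Assertion failed) CV_IS_MAT(_src) && CV_IS_MAT(_dst) && (_src->rows == 1 || _src->cols == 1) && (_dst->rows == 1 || _dst->cols == 1) && _src->cols + _src->rows - 1 == _dst->rows + _dst->cols - 1 && (CV_MAT_TYPE(_src->type) == CV_32FC2 || CV_MAT_TYPE(_src->type) == CV_64FC2) && (CV_MAT_TYPE(_dst->type) == CV_32FC2 || CV_MAT_TYPE(_dst->type) == CV_64FC2) in function 'cvUndistortPointsInternal'
```

```bash
python3 -m pendant '[{"x":-0.01,"y":0,"z":0,"rx":0,"ry":0,"rz":0,"hand":1},{"x":-0.01,"y":0,"z":0,"rx":0,"ry":0,"rz":0,"hand":1},{"x":0,"y":0,"z":0,"rx":0,"ry":0,"rz":0,"hand":1}]' | sed -n '2p;4p'
for k in 1 2 3; do python3 -m pendant '[{"x":-0.005,"y":0,"z":0,"rx":0,"ry":0,"rz":0,"hand":1},{"x":0,"y":0,"z":0,"rx":0,"ry":0,"rz":0,"hand":1}]'| sed -n '2p;4p'; done
```

```text
tcp_pos: [0.5749, -0.1619, 0.0382]
force: [-5.9, 1.6, 9.8]
tcp_pos: [0.5756, -0.1621, 0.0382]
force: [-6.2, 1.9, 10.6]
tcp_pos: [0.5766, -0.1624, 0.0382]
force: [-6.1, 2.4, 11.4]
tcp_pos: [0.5775, -0.1627, 0.0382]
force: [-5.7, 1.3, 11.0]
```

```bash
for k in 1 2 3 ; do python3 -m pendant '[{"x":-0.004,"y":0,"z":0,"rx":0,"ry":0,"rz":0,"hand":1},{"x":0,"y":0,"z":0,"rx":0,"ry":0,"rz":0,"hand":1}]'| sed -n '2,4p'; done
```

```text
tcp_pos: [0.5782, -0.1629, 0.0382]
tcp_rot: [-3.141, -0.002, 2.854]
force: [-7.0, 2.3, 10.9]
tcp_pos: [0.5784, -0.1629, 0.0382]
tcp_rot: [-3.141, -0.003, 2.854]
force: [-8.0, 2.5, 12.9]
tcp_pos: [0.5784, -0.1629, 0.0382]
tcp_rot: [-3.141, -0.005, 2.854]
force: [-9.8, 3.1, 14.5]
```

Contact with the back stop: travel stopped and the push is rising. One more small push, pressing firmer and correcting the 0.3° tilt.

```bash
python3 -m pendant '[{"x":-0.003,"y":0,"z":0.003,"rx":0,"ry":-0.002,"rz":0,"hand":1},{"x":0,"y":0,"z":0.002,"rx":0,"ry":0,"rz":0,"hand":1},{"x":0,"y":0,"z":0,"rx":0,"ry":0,"rz":0,"hand":1},{"x":0,"y":0,"z":0,"rx":0,"ry":0,"rz":0,"hand":1}]'
python3 - <<'E'
from mv import *
go(*board(.002,.055,.0382)); print(telemetry.sense()["torque"].round(2))
for n in ("side","top","wrist"):
    c=cams.camera(n); cal(n,c); cv2.imwrite(f"pics/{n}5.png",c["image"])
i=cv2.imread("pics/side5.png")[195:320,215:355]; a=cv2.resize(i,(504,450),interpolation=cv2.INTER_CUBIC)
w=cv2.imread("pics/wrist5.png")[90:240,0:400]; w=cv2.resize(w,(504,190)); 
cv2.imwrite("pics/c5.png",a[:400]); cv2.imwrite("pics/c6.png",np.vstack([a[:405],w]))
E
```

```text
t: 15.65
tcp_pos: [0.5783, -0.1629, 0.0381]
tcp_rot: [-3.141, -0.002, 2.854]
force: [-14.2, 2.9, 27.8]
gripper_width: 0.643
t 15.65 target [ 0.5772 -0.1627  0.0382] tool mm [ 1.1 -0.1 -0.1] deg [-0.03 -0.14 -0.02] F [-14.2   2.9  27.8] w 59.8
SHIFT x1 [ 0.0056 -0.0003 -0.0004] TURN x1 [-0.0003 -0.0015 -0.0002]
[ 1.11  3.2  -0.03]
```

View pics/c6.png

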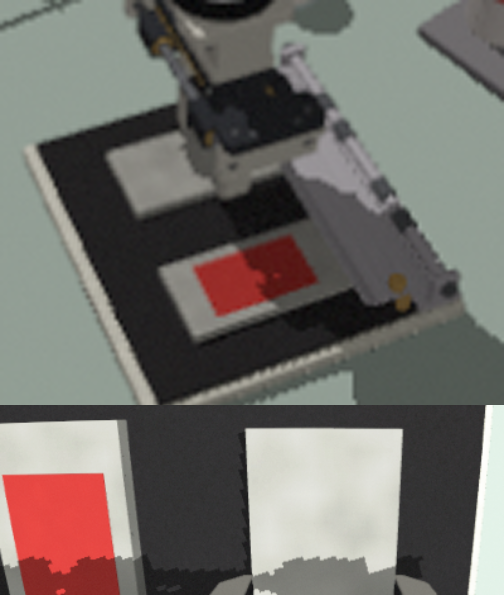

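The panel sits under the bar beside the standard, parallel to it, tail edges nearly level. A numeric check of tail positions, angle and bar.

```bash
python3 - <<'E'
from h import *
from rig import telemetry
src=open('yaw.py').read().split("b=np.load")[0]; exec(src)
b=np.load("board.npy"); rb=R.from_euler('z',b[2])
for n,e,z in (("tail",edge(range(205,310),100,118,1,0),.030),("panel side",edge(range(115,205),188,210,1,1),.030),("std tail",edge(range(5,90),96,114,1,0),.030),("bed left",edge(range(100,220),365,400,1,1),.022)):
    if not len(e): print(n,"none"); continue
    w=rb.inv().apply(back(e,z)-[b[0],b[1],0])*1e3; v=cv2.fitLine(np.float32(w[:,:2]),cv2.DIST_HUBER,0,.01,.01)[:2,0]
    print(n,len(e),w.mean(0).round(1),np.degrees(np.arctan2(v[1],v[0])).round(2))
# bar & standard shift between first and now in side view
A,Bm=[cv2.imread(f"pics/side{k}.png") for k in (0,5)]
for n,(x,y,w,h) in {"bar hinge end":(322,262,22,22),"standard red":(266,255,32,22),"lip/std right":(296,258,24,20)}.items():
    m=cv2.matchTemplate(Bm[y-6:y+h+6,x-6:x+w+6],A[y:y+h,x:x+w],cv2.TM_CCOEFF_NORMED); print(n,m.max().round(2),np.array(np.unravel_index(m.argmax(),m.shape))-6)
print(telemetry.sense()["force"].round(1),telemetry.sense()["t"])
E
```

```text
tail 105 [-68.2  54.6  30. ] 89.74
panel side 90 [-42.8  24.3  30. ] -0.02
std tail 85 [-72.1 -49.5  30. ] 90.0
bed left 120 [-41.4 119.2  22. ] -0.02
bar hinge end 0.69 [0 0]
standard red 0.86 [0 0]
lip/std right 0.91 [0 0]
[-13.5   4.7  28.1] 15.85
```

```bash
python3 -c "
from rig import ctrl,telemetry
print(ctrl.finish_job()); s=telemetry.sense(); print(s['t'],s['force'],s['tcp_pos'])"
```

```text
the job is handed in; nothing more can be done
None
the job is handed in; nothing more can be done
```

I lifted the wide panel square off the left peg and laid it on the free half of the bed. I then slid it under the clamp bar to the back stop and handed the job in at about 15.9 s, still holding it down. During the lay-down the fingertips touched the bed before the panel did, so I opened and regripped about 2 mm higher before sliding.

Last checks before handing in:
- **Home:** the tail edge was at board x = −68.2 mm, which puts the hole end at 71.8 mm against the stop at 72. Travel had stopped and the push was rising.
- **Square and placed:** the panel's side read −0.02° and its tail edge −0.26° from square. It sat at y ≈ 54.6 mm.
- **Pressed:** about 28 N down and 14 N into the stop, with the tool tilted about 0.1°. The grip was about 60 mm wide, at 40 N.
- **Standard and bar:** side-view matching showed no shift (0 px) in either. The bar's hinge-end match was weak (0.69) because the arm's shadow fell on it, so the bar staying down rests on that and on the closed look of the picture.
- **Disagreement:** the first two-camera board fit was about 1.7 mm and 0.3° off. I corrected it from the bed edges in the wrist camera.

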